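# Set and close a cam-lever pad press

## Task

The writing pad lies in the cam-lever press, but the knurled nut is set too loose. By feel, set the nut so that the lever first meets the pad's resistance just as it stands upright, and then flip the lever all the way forward until it locks over centre, so that the foot holds the pad with about 78 N; do not crush the pad, shift it or disturb the small things lying around the press.

Things in the scene. Friction and masses are not known exactly. Their poses are not given: they have to be found in the camera images.
- press: Fixed desk press: grey bed 150 x 270 x 12 mm; origin: centre of its underside; x to the back of the press, y along its cross bar to the left, z up. A threaded rod (10 mm thick, top at z = 124 mm) stands at y = +115 mm, a guide post (12 mm, top at z = 110 mm) at y = -115 mm, both at x = 0. A fence 11 mm high is at the back of the bed.
- bar_top (a point): Middle of the top face of the aluminium cross bar (26 x 262 x 16 mm) that rides on rod and post; z = 80 mm above the desk when the nut reads 0. A fork (28 mm wide, 29 mm high) on its middle holds the cam lever; plunger and foot hang below it.
- nut (a joint): Angle of the knurled nut on the threaded rod (rad): 0 backed off, grows clockwise seen from above (tightening), stop at 6.2. Bar, nut, lever and foot go down 1.6 mm per rad (steep thread). Turning takes 0.2 to 0.3 N m; it stays where it is left. Starts at 0.6 to 1.2, always too loose; the right setting lies between 1.7 and 5.0 and depends on the hidden stem length (see plunger).
- nut_grip (a point): Centre of the nut: a dark knurled cylinder 36 mm in diameter and 22 mm high, axis vertical, standing on the bar's top; the threaded rod sticks out of its top by 22 to 32 mm. Goes down with the bar.
- lever (a joint): Angle of the cam lever (rad). 0 open: leaning 0.87 backwards (+x of the press) from upright; 0.87 upright; 2.1 closed at its stop, leaning 1.23 to the front (-x). Starts at 0 to 0.25. Past dead centre at 1.9 it snaps over and locks; before that, a foot pressed on the pad pushes it slowly back (when let go) until only friction (0.03 N m) is left. Unloaded it stays put.
- lever_grip (a point): Point in the middle of the lever's arm, 65 mm from its pivot. The arm is a steel bar 14 mm wide (along the press's y) and 9 mm thick, ending 89 mm from the pivot; it can be pinched across its 14 mm.
- lever_pivot (a point): Pivot of the lever, 18 mm above the bar's top; axis along the press's y. The cam pushes the plunger down by c = 6.2 mm x (cos(1.9 - lever angle) + 0.323): 0 open, 5.2 mm upright, 8.2 mm at 1.9, 8.08 mm closed. The lever's torque is 0.03 N m of friction plus foot force x dc/dangle, to be felt at the arm.
- plunger: Steel plunger, 14 mm, in the middle of the bar; origin at its top. It carries, on a stem of unknown length (varies by 4 mm), a spring foot 28 x 110 x 12 mm with a rubber sole. With nut and lever at 0 the foot is 8.4 to 12.4 mm above the pad. On the pad it presses with 27 N per mm (all in) of further travel of bar and cam.
- writing_pad: Writing pad 196 x 140 x 12 mm on the bed under the foot, long side (its x) along the press's y; origin: centre of its underside. Loose, 0.18 kg. With the lever closed it is to be held with 60 to 98 N; never over 125 N. 78 N is right: resistance then begins at c = 5.2 mm, lever at 0.87 rad (upright).
- glue_stick: Glue stick standing on the desk right of the press, 26 mm in diameter, 96 mm high; origin at the centre of its foot. To be left alone.
- usb_stick: Memory stick 18 x 54 x 8 mm lying in front of the press; origin under its centre. To be left alone.
- eraser: Eraser 23 x 56 x 13 mm lying in front of the press; origin under its centre. To be left alone.

How it is judged:
By the outcome, as a careful person would: the job done as asked, in the order asked, and still so for the second after the job is handed in, with the robot touching nothing.
It also fails if it takes over 72 s, if anything falls off the work surface, if the arm or the gripper's body presses on something with over 40 N, if the wrist force passes 120 N, or if a joint passes its speed limit or range.

## Robot

A 6-joint arm with a two-finger parallel gripper is mounted at the origin on the work surface; the furniture and walls round the work are solid. World frame = base frame: x ahead of the robot, y to its left, z up, the work surface at z = 0. Lengths are in m, angles in rad, forces in N, time in s.
With the tool pointing down it reaches from about 0.3 to 0.875 m from the base axis. Payload 6.4 kg.
Tool frame: the origin (TCP) lies between the finger pads; the fingertips stand 25 mm ahead of it and the grasp point (between the pads) lies 6 mm ahead of it; z points along the fingers, y is the line along which they close (so a half turn about z gives the same grasp; the last joint's range is limited). The gripper opens to 85 mm and grips with 20 to 120 N. Pads are 22 mm wide; open, the fingers measure 114 mm over their backs; the gripper's body (76 mm by 85 mm) begins 54 mm behind the grasp point. The pads swing forward as they close: fully open they stand 13 mm farther back than shut.
Start: joints at [-1.446, 0.181, 1.607, -0, 1.354, -0.206], TCP at [0.187, -0.544, 0.256] pointing down, gripper open.
Joint ranges: [-2.99, 2.99], [-0.89, 2.07], [0.3, 2.58], [-1.14, 4.28], [0, 2.63], [-3.12, 3.12]. Speed limits (rad/s): [2.57, 2.57, 3.01, 3.14, 3.14, 3.14].

## Interface

Orientations are given as a unit quaternion [w, x, y, z].
In Python, from bench import ctrl gives the robot as it stands.
- The arm moves only by the tool servo_tool, never from a script. Its argument "series" is text: rows parted by semicolons, each of 7 numbers parted by spaces: the gripper command: -1 is fully open, 1 is shut, values between are in proportion, then the shift along the tool's x, y, z in m, then the turn, a rotation vector about the tool's x, y, z in degrees. A call has 1 to 12 rows; each row is the pose to reach, as a shift and turn from the pose commanded when the call began, along the tool's axes at that moment; what a row does not reach only later rows make up. A row lasts 1/12 s, in which the tool goes at most 41.7 mm and 7.16 degrees, less where a joint would pass 70% of its speed; a pose out of reach is approached as far as the arm can. A call with a gripper value outside its range is refused whole. The fingers move at their own pace and stop on an object; the grip force is fixed at half the most. Time passes only in rows, so rows that repeat a pose let the fingers close. It gives the time, the measured TCP pose, the force, the opening and the grip force at its end, in the units of the state.
- ctrl.get_obs(): the state, without advancing time (a new reading comes with each control period).
- ctrl.camera(name): name is "scene" or "top" or "wrist"; returns a dict with "img" (480x640x3 uint8, red, green, blue), "z_map" (480x640 float32, m along the optical axis (not along the pixel's ray), 0 where there is no reading), "fovy" (degrees; the focal length in pixels is half the picture's height over the tangent of half this angle, whatever the lens; pixels are square), "cx", "cy" (the principal point, pixels), "extrinsics" (4x4, takes a point from camera to world coordinates); the wrist camera has in their place "T_tool_cam" (4x4, takes a point from camera to tool coordinates, whose origin is the TCP and whose axes are the flange's). Camera axes: x right, y down, z forward; pixel columns grow to the right and rows downward; lengths in m; the calibration is good to about 2 mm. A picture is of the moment at which its call begins: read the wrist's pose just before it.
- ctrl.hand_in(): hands the job in; it is judged then, once.
The state is a dict: "time_s": time; "q": joint angles; "dq": joint speeds; "joint_efforts": joint torques, N m; "eef_pos": TCP position; "eef_rot": TCP orientation; "wrist_force": force on the tool from outside, world axes, zero at the start; "torque": the same for the moment, N m; "opening": opening from 0.0 (shut) to 1.0 (fully open); "grasp_force": force on a finger pad.
Only numpy, scipy, OpenCV 4.12 (cv2) and the standard library are available. Lean on these libraries where they do the work, as an engineer would, in place of code of your own. Each camera call takes 0.05 s, during which the arm holds its last target. There are 200 camera calls.

## Working session

There is one attempt and no reset: what is moved stays moved. The work goes in short steps, Python scripts to look and compute and a tool call to move; the robot and the scene stay as the last step left them, time stands still between calls to the robot, and variables do not carry over. Pictures are saved under pics/ and viewed, at most 10 in all, crops included, and the job is handed in when it is done.

Besides the shell and the picture viewer there is one more tool, called after ">>>" by a JSON object that holds its "method" and its "body", one argument or row to a line. servo_tool: Moves the arm, as the interface text tells. Its arguments: {"type":"object","properties":{"series":{"type":"string"}},"required":["series"]}

```bash
mkdir -p pics
python3 - <<'E'
from bench import ctrl
import cv2,numpy as np
for n in ("scene","top"):
    c=ctrl.camera(n); cv2.imwrite(f"pics/{n}0.png",c["img"][:,:,::-1]); np.savez(f"{n}0.npz",**c)
    print(n,c["fovy"],c["cx"],c["cy"],np.round(c["extrinsics"],3).tolist())
print(ctrl.get_obs())
E
```

```text
scene 51.918467204997064 323.72565100639986 234.74636389049925 [[-0.776, -0.403, 0.485, 0.075], [-0.63, 0.492, -0.6, 0.535], [0.004, -0.771, -0.636, 0.642], [0.0, 0.0, 0.0, 1.0]]
top 52.31314801490416 323.43648751349366 233.7318018727481 [[-0.011, -0.989, 0.144, 0.372], [-1.0, 0.011, 0.001, 0.025], [-0.002, -0.144, -0.99, 0.968], [0.0, 0.0, 0.0, 1.0]]
{'time_s': 0.1, 'q': array([-1.44628716e+00,  1.81479381e-01,  1.60788373e+00,  1.40415562e-05,
        1.35377943e+00, -2.06322095e-01]), 'dq': array([ 0.00084588, -0.00129189, -0.0023409 ,  0.00053915, -0.00054481,
       -0.00128677]), 'joint_efforts': array([ 2.17313159e-04, -4.45879269e+01, -3.52239418e+01, -3.75064301e-04,
        4.10824228e-03,  1.97744788e-05]), 'eef_pos': array([ 0.18672948, -0.54337043,  0.25547883]), 'eef_rot': array([-7.74016129e-04,  9.86349955e-01,  1.64660757e-01,  3.85406003e-05]), 'wrist_force': array([0.96616949, 0.33207907, 0.34834645]), 'torque': array([-0.01402844, -0.01534218,  0.03721125]), 'grasp_force': 0.0, 'opening': 0.9994604036920541}
```

View pics/scene0.png

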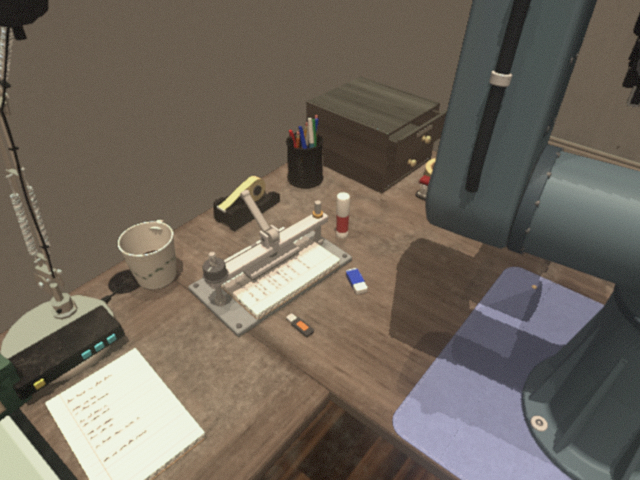

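View pics/top0.png

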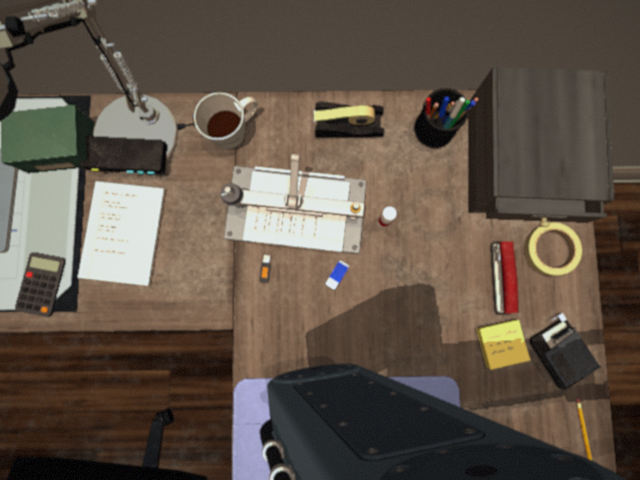

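Top view: nut at about (231,193), lever fork at (293,200) with the arm tip at (295,157), and guide post at (357,208). The glue stick is at (388,216), the memory stick at (265,268) and the eraser at (338,275).

```bash
cat > h.py <<'E'
import numpy as np
def cloud(c,E=None):
    z=c["z_map"]; f=240/np.tan(np.radians(float(c["fovy"]))/2)
    v,u=np.mgrid[0:480,0:640]
    P=np.stack([(u-c["cx"])/f*z,(v-c["cy"])/f*z,z],-1)
    E=c["extrinsics"] if E is None else E
    W=P@E[:3,:3].T+E[:3,3]; W[z==0]=np.nan; return W
E
python3 - <<'E'
from h import *
import cv2
np.set_printoptions(precision=4,suppress=True)
for n in("top","scene"):
    W=cloud(np.load(n+"0.npz")); 
    if n=="top":
        for u,v in [(231,193),(231,187),(293,200),(295,157),(295,170),(357,208),(265,205),(330,210),(388,214),(265,268),(338,275),(230,236),(361,250)]: print(u,v,W[v,u])
    X=W.reshape(-1,3); roi=(X[:,0]>.3)&(X[:,0]<.65)&(X[:,1]>-.2)&(X[:,1]<.3)
    b=X[roi&(X[:,2]>.072)&(X[:,2]<.083)]
    print(n,'bar',len(b),b.mean(0)); r=cv2.minAreaRect(b[:,:2].astype(np.float32)*1000); print(r)
    b=X[roi&(X[:,2]>.005)&(X[:,2]<.035)&(X[:,1]>-.05)&(X[:,1]<.22)]
    print('bed+pad',len(b),cv2.minAreaRect(b[:,:2].astype(np.float32)*1000))
    b=X[roi&(X[:,2]>.083)&(X[:,2]<.2)]
    k=b[(b[:,1]>.12)]; print('nut',len(k),k.min(0),k.max(0),k.mean(0))
    k=b[(b[:,1]<.12)&(b[:,1]>0.03)]; print('lev',len(k),k.min(0),k.max(0)); 
    k=k[k[:,2]>.115];print(k[np.argsort(k[:,2])][::max(1,len(k)//15)])
E
```

```text
231 193 [0.5731 0.1911 0.1083]
231 187 [0.5863 0.193  0.0995]
293 200 [0.5591 0.0795 0.1078]
295 157 [0.624  0.0729 0.1559]
295 170 [0.6058 0.074  0.1386]
357 208 [ 0.5437 -0.0353  0.1045]
265 205 [0.557  0.1336 0.0766]
330 210 [0.5456 0.0129 0.0793]
388 214 [ 0.5339 -0.092   0.0951]
265 268 [0.4452 0.1415 0.0054]
338 275 [ 0.4295 -0.0019  0.0106]
230 236 [0.5088 0.2103 0.0119]
361 250 [ 0.479  -0.0486  0.0027]
top bar 1477 [0.5602 0.07   0.078 ]
((557.8756713867188, 53.74786376953125), (314.42822265625, 35.73573303222656), 83.44014739990234)
bed+pad 8137 ((471.28753662109375, 90.62838745117188), (269.9793701171875, 339.64483642578125), 84.72948455810547)
nut 361 [0.5584 0.157  0.0831] [0.594  0.2134 0.1273] [0.5747 0.1927 0.1017]
lev 539 [0.545  0.0654 0.0833] [0.6298 0.0965 0.1607]
[[0.5793 0.0826 0.1154]
 [0.5824 0.0824 0.1179]
 [0.5851 0.0733 0.1214]
 [0.5882 0.0785 0.1236]
 [0.5964 0.0835 0.1272]
 [0.5901 0.0728 0.1301]
 [0.6021 0.0691 0.1323]
 [0.6012 0.0707 0.1358]
 [0.6058 0.074  0.1386]
 [0.6071 0.0808 0.1408]
 [0.6097 0.0736 0.144 ]
 [0.6106 0.0752 0.147 ]
 [0.6184 0.0749 0.1508]
 [0.6211 0.0799 0.1541]
 [0.6275 0.0763 0.1563]
 [0.6252 0.0745 0.1577]]
scene bar 1425 [0.558  0.0782 0.0785]
((556.7286376953125, 57.00733947753906), (320.8863525390625, 35.214359283447266), 83.2150650024414)
bed+pad 7000 ((486.71722412109375, 90.6082534790039), (270.81695556640625, 307.03021240234375), 83.34989929199219)
nut 505 [0.558  0.1784 0.083 ] [0.5947 0.2145 0.1267] [0.5715 0.1995 0.1006]
lev 660 [0.5452 0.0668 0.083 ] [0.6299 0.0984 0.1593]
[[0.5754 0.0847 0.1151]
 [0.5809 0.0789 0.1177]
 [0.579  0.0781 0.1203]
 [0.5913 0.0825 0.1234]
 [0.591  0.08   0.1265]
 [0.5937 0.0794 0.1291]
 [0.5993 0.083  0.1328]
 [0.602  0.0825 0.1356]
 [0.6051 0.079  0.1386]
 [0.6072 0.0742 0.1413]
 [0.6192 0.0814 0.1441]
 [0.6121 0.0735 0.1472]
 [0.6197 0.0777 0.1503]
 [0.6299 0.0794 0.1529]
 [0.6299 0.0789 0.1569]
 [0.6246 0.0788 0.1591]]
```

```bash
cat >> h.py <<'E'
from scipy.spatial.transform import Rotation as R
def Rt(o): q=o["eef_rot"]; return R.from_quat([q[1],q[2],q[3],q[0]])
def to(p,yaw):   # tool-frame shift (m) and turn (deg) from the pose now to TCP p, tool down, tool x at yaw (deg)
    from bench import ctrl
    o=ctrl.get_obs(); r=Rt(o); T=R.from_euler('z',yaw,degrees=True)*R.from_euler('x',180,degrees=True)
    print('shift',np.round(r.inv().apply(np.array(p)-o["eef_pos"]),4),'turn',np.round((r.inv()*T).as_rotvec(degrees=True),2),
      't',o["time_s"],'q6',round(o["q"][5],3),'F',np.round(o["wrist_force"],2),'p',np.round(o["eef_pos"],4))
E
python3 - <<'E'
from h import *
import cv2
np.set_printoptions(precision=4,suppress=True)
to([.672,.068,.256],-7)
for n in("top","scene"):
    X=cloud(np.load(n+"0.npz")).reshape(-1,3)
    k=X[(X[:,2]>.086)&(X[:,2]<.103)&(X[:,1]>.15)&(X[:,1]<.25)&(X[:,0]>.54)&(X[:,0]<.61)]
    print(n,cv2.minEnclosingCircle((k[:,:2]*1000).astype(np.float32)),np.percentile(k,[3,97],axis=0)[:, :2])
    # bar edge fit
    k=X[(X[:,2]>.070)&(X[:,2]<.083)&(X[:,1]>-.03)&(X[:,1]<.17)&(X[:,0]>.53)&(X[:,0]<.6)]
    print(np.degrees(np.arctan(np.polyfit(k[:,1],k[:,0],1)[0])), np.polyval(np.polyfit(k[:,1],k[:,0],1),.082),k[:,2].mean())
    k=X[(X[:,2]>.004)&(X[:,2]<.034)&(X[:,1]>-.06)&(X[:,1]<.24)&(X[:,0]>.47)&(X[:,0]<.68)]
    print('bed',cv2.minAreaRect((k[:,:2]*1000).astype(np.float32)))
    k=X[(X[:,2]>.115)&(X[:,1]>.05)&(X[:,1]<.1)&(X[:,0]>.54)&(X[:,0]<.66)]
    print('lev',np.polyfit(k[:,0],k[:,2],1),np.linalg.svd(k-k.mean(0),full_matrices=False)[2][0],k.mean(0))
    k=X[(X[:,0]>.62)&(X[:,0]<.8)&(X[:,1]>-.1)&(X[:,1]<.06)&(X[:,2]>.02)&(X[:,2]<.11)];print('disp',k.min(0),k.max(0))
E
```

```text
shift [ 0.6575 -0.4206  0.0003] turn [-0.09  0.   25.96] t 0.1 q6 -0.206 F [0.97 0.33 0.35] p [ 0.1867 -0.5434  0.2555]
top ((575.1486206054688, 194.3387908935547), 19.911941528320312) [[0.5594 0.1776]
 [0.5922 0.2107]]
6.9300818072932096 0.5620855187481437 0.0777607111888163
bed ((572.4608154296875, 90.3896713256836), (297.2015380859375, 206.75634765625), 88.59209442138672)
lev [ 0.8821 -0.3947] [-0.7415  0.0927 -0.6645] [0.6039 0.0755 0.138 ]
disp [ 0.6201 -0.0984  0.02  ] [0.7725 0.059  0.0776]
scene ((576.0831909179688, 195.8461151123047), 18.807830810546875) [[0.5591 0.1808]
 [0.5908 0.2131]]
6.940236654088387 0.5591782028359129 0.07802761522177178
bed ((571.7730102539062, 89.50323486328125), (202.00450134277344, 294.6466369628906), 0.7993947267532349)
lev [ 0.8604 -0.3819] [-0.747   0.0772 -0.6603] [0.6031 0.078  0.137 ]
disp [ 0.6208 -0.0979  0.02  ] [0.7733 0.0589 0.0766]
```

>>> {"method": "servo_tool", "body": {
  "series": "1 .033 -.021 0 0 0 3;1 .066 -.042 0 0 0 6;1 .1 -.063 0 0 0 10;1 .133 -.084 0 0 0 14;1 .165 -.105 0 0 0 18;1 .2 -.126 0 0 0 22;1 .23 -.147 0 0 0 26;1 .265 -.168 0 0 0 26;1 .3 -.19 0 0 0 26;1 .33 -.21 0 0 0 26;1 .365 -.232 0 0 0 26;1 .4 -.255 0 0 0 26"
}}

```text
time_s: 1.1
eef_pos: [0.4828, -0.1712, 0.2561]
eef_rot: [0.0, 0.998, -0.062, -0.0]
wrist_force: [0.0, -0.7, -0.1]
opening: 0.001
grasp_force: 0.0
```

```bash
python3 -c "
from h import *
to([.672,.068,.256],-7)"
```

```text
shift [ 1.583e-01 -2.606e-01  1.000e-04] turn [ 0.    0.01 -0.07] t 1.1 q6 1.122 F [ 0.02 -0.66 -0.13] p [ 0.4828 -0.1712  0.2561]
```

>>> {"method": "servo_tool", "body": {
  "series": "1 .02 -.033 0 0 0 0;1 .04 -.066 0 0 0 0;1 .06 -.1 0 0 0 0;1 .08 -.132 0 0 0 0;1 .1 -.165 0 0 0 0;1 .12 -.2 0 0 0 0;1 .14 -.23 0 0 0 0;1 .158 -.26 .01 0 0 0;1 .158 -.26 .04 0 0 0;1 .158 -.26 .07 0 0 0;1 .158 -.26 .096 0 0 0;1 .158 -.26 .096 0 0 0"
}}

```text
time_s: 2.1
eef_pos: [0.6665, 0.0664, 0.1526]
eef_rot: [-0.0, 0.998, -0.061, -0.006]
wrist_force: [-1.7, 0.8, -1.4]
opening: 0.004
grasp_force: 0.0
```

```bash
python3 -c "
from h import *
from bench import ctrl
to([.562,.0815,.160],-7)
F=[]
for i in range(12): ctrl.camera('top'); F.append(ctrl.get_obs()['wrist_force'])
print(np.mean(F,0),np.std(F,0))"
```

```text
shift [-0.1056 -0.0022 -0.0061] turn [ 0.04  0.71 -0.02] t 2.1 q6 1.616 F [-1.71  0.76 -1.36] p [0.6665 0.0664 0.1526]
[-0.03425127 -0.31781465  0.05659751] [0.44997495 0.25087344 0.53580933]
```

>>> {"method": "servo_tool", "body": {
  "series": "1 -.01 0 0 0 0 0;1 -.02 0 0 0 0 0;1 -.03 0 0 0 0 0;1 -.04 0 0 0 0 0;1 -.05 0 0 0 0 0;1 -.06 0 0 0 0 0;1 -.07 0 0 0 0 0;1 -.08 0 0 0 0 0;1 -.088 0 0 0 0 0;1 -.096 0 0 0 0 0;1 -.104 0 0 0 0 0;1 -.108 0 0 0 0 0"
}}

```text
time_s: 3.7
eef_pos: [0.5629, 0.0791, 0.1602]
eef_rot: [0.0, 0.998, -0.061, 0.0]
wrist_force: [2.6, -0.2, -0.8]
opening: 0.0
grasp_force: 0.8
```

```bash
cat >> h.py <<'E'
def feel(n=10):
    from bench import ctrl
    F=[];M=[]
    for i in range(n): c=ctrl.camera('top' if i%2 else 'scene'); o=ctrl.get_obs(); F.append(o['wrist_force']);M.append(o['torque'])
    print('feel',np.mean(F,0).round(2),np.std(F,0).round(2),'M',np.mean(M,0).round(3),'t',o['time_s'])
def lever(zb,n=("top","scene"),png=None):
    from bench import ctrl; import cv2
    x=np.array([np.cos(np.radians(-6.93)),np.sin(np.radians(-6.93))]); y=np.array([-x[1],x[0]])
    for m in n:
        c=ctrl.camera(m); X=cloud(c).reshape(-1,3); X=X[~np.isnan(X[:,0])]
        if png: cv2.imwrite(f"pics/{m}{png}.png",c["img"][:,:,::-1])
        d=X[:,:2]-[.5615,.0805]; a=d@x; b=d@y; h=X[:,2]-zb-.018
        rr=np.hypot(a,h); k=(abs(b)<.012)&(rr>.04)&(rr<.095)&(h>.02)
        th=np.arctan2(-a[k],h[k])
        print(m,k.sum(),'theta median',np.round(.87+np.median(th),3),'std',th.std().round(3),'tip r',rr[k].max().round(3) if k.any() else 0)
E
python3 -c "
from h import *
feel(8); lever(.0782,png='1')
to([.5755,.195,.22],-7)"
```

```text
feel [-0.17  0.24  0.02] [0.46 0.49 0.39] M [ 0.019 -0.013 -0.006] t 4.1
top 110 theta median 1.179 std 0.076 tip r 0.091
scene 456 theta median 0.999 std 0.151 tip r 0.095
shift [-0.0026 -0.1166 -0.0598] turn [-0.    0.02 -0.05] t 4.2 q6 1.625 F [-0.03 -0.3   0.58] p [0.5637 0.079  0.1602]
```

>>> {"method": "servo_tool", "body": {
  "series": "1 .005 0 -.02 0 0 0;1 .005 0 -.05 0 0 -7;0 .003 -.02 -.06 0 0 -14;-1 0 -.04 -.06 0 0 -21;-1 0 -.06 -.06 0 0 -28;-1 -.002 -.08 -.06 0 0 -35;-1 -.002 -.1 -.06 0 0 -42;-1 -.0026 -.1166 -.06 0 0 -49;-1 -.0026 -.1166 -.06 0 0 -56;-1 -.0026 -.1166 -.06 0 0 -63;-1 -.0026 -.1166 -.06 0 0 -70;-1 -.0026 -.1166 -.06 0 0 -77"
}}

```text
time_s: 5.2
eef_pos: [0.5753, 0.1953, 0.2201]
eef_rot: [-0.0, 0.818, 0.576, -0.0]
wrist_force: [1.4, 0.3, 0.4]
opening: 0.996
grasp_force: 0.0
```

>>> {"method": "servo_tool", "body": {
  "series": "-1 0 0 0 0 0 -7;-1 0 0 0 0 0 -14;-1 0 0 0 0 0 -21;-1 0 0 0 0 0 -28;-1 0 0 0 0 0 -35;-1 0 0 0 0 0 -42;-1 0 0 0 0 0 -49;-1 0 0 0 0 0 -56;-1 0 0 0 0 0 -63;-1 0 0 0 0 0 -70;-1 0 0 0 0 0 -75;-1 0 0 0 0 0 -75"
}}

```text
time_s: 6.2
eef_pos: [0.5754, 0.195, 0.2202]
eef_rot: [-0.0, 0.3, 0.954, -0.0]
wrist_force: [0.7, 0.2, -0.0]
opening: 0.998
grasp_force: 0.0
```

Run:
```python
from h import *
from bench import ctrl
import cv2
o=ctrl.get_obs(); c=ctrl.camera("wrist"); cv2.imwrite("pics/w2.png",c["img"][:,:,::-1])
T=np.eye(4); T[:3,:3]=Rt(o).as_matrix(); T[:3,3]=o["eef_pos"]
W=cloud(c,T@c["T_tool_cam"]); X=W.reshape(-1,3)
d=np.hypot(X[:,0]-.5755,X[:,1]-.195)
k=X[(d<.03)&(X[:,2]>.096)&(X[:,2]<.105)]; print(len(k),k.mean(0) if len(k) else 0)
if len(k): print(cv2.minEnclosingCircle((k[:,:2]*1000).astype(np.float32)),np.percentile(k,[2,98],axis=0))
k=X[(d<.02)&(X[:,2]>.112)&(X[:,2]<.135)]; print('rod',len(k),np.median(k,0) if len(k) else 0)
lever(.0782,("top","scene"),png='2')
to([.5755,.195,.106],-7)
```

```text
1671 [0.57378713 0.19462975 0.10154129]
((575.94140625, 193.14492797851562), 18.724491119384766) [[0.5585145  0.17700674 0.09740217]
 [0.59167826 0.21025028 0.10334206]]
rod 295 [0.57418645 0.19425473 0.1244029 ]
top 97 theta median 1.191 std 0.05 tip r 0.091
scene 191 theta median 1.257 std 0.041 tip r 0.091
shift [-1.000e-04  1.000e-04  1.142e-01] turn [-1.0000e-02  1.0000e-02  1.5179e+02] t 6.35 q6 -0.825 F [ 0.11 -0.5   0.58] p [0.5754 0.195  0.2202]
```

>>> {"method": "servo_tool", "body": {
  "series": "-1 0 .001 .03 0 0 0;-1 0 .001 .06 0 0 0;-1 0 .001 .09 0 0 0;-1 0 .001 .106 0 0 0;-1 0 .001 .114 0 0 0;0 0 .001 .114 0 0 0;1 0 .001 .114 0 0 0;1 0 .001 .114 0 0 0;1 0 .001 .114 0 0 0;1 0 .001 .114 0 0 0;1 0 .001 .114 0 0 0"
}}

```text
time_s: 7.27
eef_pos: [0.5761, 0.1944, 0.1089]
eef_rot: [0.001, 0.301, 0.954, -0.001]
wrist_force: [-7.2, -7.7, 12.2]
opening: 0.398
grasp_force: 58.9
```

>>> {"method": "servo_tool", "body": {
  "series": "1 0 0 0 0 0 5;1 0 0 0 0 0 10;1 0 0 0 0 0 15;1 0 0 0 0 0 20;1 0 0 .0005 0 0 25;1 0 0 .0005 0 0 30;1 0 0 .001 0 0 35;1 0 0 .001 0 0 40;1 0 0 .001 0 0 45;1 0 0 .001 0 0 50;1 0 0 .0015 0 0 55;1 0 0 .0015 0 0 60"
}}

```text
time_s: 8.27
eef_pos: [0.5769, 0.1949, 0.1073]
eef_rot: [0.001, 0.739, 0.674, 0.0]
wrist_force: [-2.3, -5.1, 6.4]
opening: 0.4
grasp_force: 59.1
```

```bash
python3 -c "
from h import *
feel(4); lever(.0767,png='3'); to([.575,.194,.106],-7)"
```

```text
feel [-2.59 -5.63  7.46] [0.54 0.13 0.51] M [-0.912  0.739 -0.181] t 8.4667
top 91 theta median 1.173 std 0.052 tip r 0.091
scene 194 theta median 1.232 std 0.043 tip r 0.09
shift [-0.001  -0.0018  0.0013] turn [ 1.600e-01 -4.000e-02  9.191e+01] t 8.5667 q6 0.222 F [-2.67 -5.97  8.1 ] p [0.5769 0.1948 0.1073]
```

>>> {"method": "servo_tool", "body": {
  "series": "1 0 0 0 0 0 5;1 0 0 0 0 0 10;1 0 0 0 0 0 15;1 0 0 .0005 0 0 20;1 0 0 .0005 0 0 25;1 0 0 .0005 0 0 30;1 0 0 .001 0 0 35;1 0 0 .001 0 0 40;1 0 0 .001 0 0 40"
}}

```text
time_s: 9.32
eef_pos: [0.5775, 0.1946, 0.1061]
eef_rot: [0.002, 0.925, 0.38, 0.001]
wrist_force: [-0.7, -6.2, 5.0]
opening: 0.398
grasp_force: 59.4
```

```bash
python3 -c "
from h import *
feel(4); lever(.0756,png='4'); to([.575,.194,.106],-7)"
```

```text
feel [-0.88 -6.44  4.99] [0.69 0.49 0.17] M [-0.886  0.28  -0.207] t 9.5167
top 88 theta median 0.945 std 0.041 tip r 0.092
scene 225 theta median 0.963 std 0.037 tip r 0.092
shift [-0.0022 -0.0014  0.0002] turn [ 0.16 -0.17 51.91] t 9.6167 q6 0.92 F [-0.62 -6.12  4.8 ] p [0.5776 0.1946 0.1062]
```

```bash
cat >> h.py <<'E'
def lever2(zb):
    from bench import ctrl
    x=np.array([np.cos(np.radians(-6.93)),np.sin(np.radians(-6.93))]); y=np.array([-x[1],x[0]])
    for m in ("scene","top")*2:
        X=cloud(ctrl.camera(m)).reshape(-1,3); X=X[~np.isnan(X[:,0])]
        d=X[:,:2]-[.5615,.0805]; a=d@x; b=d@y; h=X[:,2]-zb-.018
        k=(abs(b)<.006)&(np.hypot(a,h)<.084)&(h>.025)&(abs(a)<.06)
        V=np.linalg.svd(np.c_[a,h][k]-np.c_[a,h][k].mean(0),full_matrices=False)[2][0]
        V*=np.sign(V[1]); n=np.array([V[1],-V[0]]); 
        print(m,k.sum(),'theta dir',round(.87+np.arctan2(-V[0],V[1]),3),'offset of line from pivot mm',round(1000*np.c_[a,h][k].mean(0)@n,1))
E
python3 -c "
from h import *
lever2(.0756); lever(.0756,png='5')"
```

```text
scene 136 theta dir 0.942 offset of line from pivot mm -2.0
top 30 theta dir 0.924 offset of line from pivot mm -3.0
scene 129 theta dir 0.95 offset of line from pivot mm -1.7
top 28 theta dir 0.963 offset of line from pivot mm -1.5
top 90 theta median 0.948 std 0.044 tip r 0.092
scene 226 theta median 0.963 std 0.039 tip r 0.091
```

View pics/scene4.png

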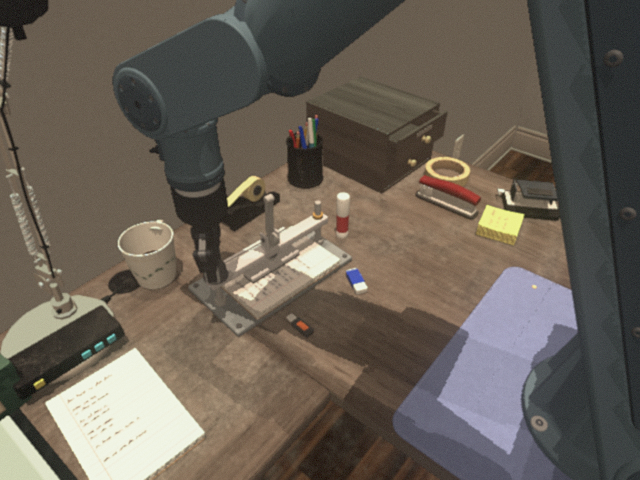

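The lever (268,225) is nearly upright, the gripper holds the nut at (212,265), and the foot has just touched the pad and pushed the lever back to about 0.945 rad. Allowing for friction, the nut needs about 6° more.

>>> {"method": "servo_tool", "body": {
  "series": "1 0 0 0 0 0 2;1 0 0 0 0 0 4;1 0 0 0 0 0 6;1 0 0 0 0 0 6;1 0 0 0 0 0 6"
}}

```text
time_s: 10.33
eef_pos: [0.5776, 0.1945, 0.106]
eef_rot: [0.001, 0.943, 0.333, 0.001]
wrist_force: [-0.0, -6.2, 3.1]
opening: 0.397
grasp_force: 59.3
```

```bash
python3 -c "
from h import *
lever2(.0754); lever(.0754,png='6');to([.575,.194,.106],-7)"
```

```text
scene 139 theta dir 0.923 offset of line from pivot mm -1.6
top 39 theta dir 0.914 offset of line from pivot mm -2.2
scene 140 theta dir 0.907 offset of line from pivot mm -2.2
top 39 theta dir 0.917 offset of line from pivot mm -2.1
top 98 theta median 0.919 std 0.043 tip r 0.092
scene 231 theta median 0.933 std 0.038 tip r 0.092
shift [-0.0023 -0.0012  0.    ] turn [ 0.16 -0.17 45.91] t 10.6333 q6 1.024 F [ 0.   -5.79  4.51] p [0.5776 0.1945 0.106 ]
```

```bash
python3 -c "
from h import *
to([.608,.075,.236],-6.93)"
```

```text
shift [-0.0512  0.1126 -0.1297] turn [ 0.16 -0.17 45.84] t 10.6333 q6 1.024 F [ 0.   -5.79  4.51] p [0.5776 0.1945 0.106 ]
```

>>> {"method": "servo_tool", "body": {
  "series": "-1 0 0 0 0 0 0;-1 0 0 0 0 0 0;-1 0 0 0 0 0 0;-1 0 0 0 0 0 0;-1 0 0 -.02 0 0 0;-1 0 0 -.05 0 0 0;-1 0 0 -.09 0 0 0;-1 0 0 -.13 0 0 0;-1 0 0 -.13 0 0 0"
}}

```text
time_s: 11.38
eef_pos: [0.5803, 0.1969, 0.2436]
eef_rot: [0.001, 0.943, 0.334, 0.007]
wrist_force: [2.1, 0.1, 0.9]
opening: 1.0
grasp_force: 0.0
```

```bash
python3 -c "
from h import *
lever2(.0754); lever(.0754,png='7')
to([.608,.075,.236],-6.93)"
```

```text
scene 145 theta dir 0.924 offset of line from pivot mm -1.0
top 39 theta dir 0.893 offset of line from pivot mm -3.2
scene 143 theta dir 0.912 offset of line from pivot mm -1.8
top 37 theta dir 0.887 offset of line from pivot mm -3.4
top 100 theta median 0.922 std 0.045 tip r 0.091
scene 233 theta median 0.93 std 0.038 tip r 0.092
shift [-0.0501  0.1148 -0.0044] turn [-3.000e-02  2.100e-01  4.589e+01] t 11.6833 q6 1.024 F [ 0.21  0.95 -0.37] p [0.5748 0.1958 0.2317]
```

Still about 0.91 after release. I'll move behind the lever with the fingers shut.

>>> {"method": "servo_tool", "body": {
  "series": "1 -.005 .02 -.004 0 0 7;1 -.01 .04 -.004 0 0 14;1 -.02 .06 -.004 0 0 21;1 -.035 .08 -.004 0 0 28;1 -.045 .1 -.004 0 0 35;1 -.05 .115 -.004 0 0 42;1 -.05 .115 -.004 0 0 46;1 -.05 .115 .02 0 0 46;1 -.05 .115 .045 0 0 46;1 -.05 .115 .056 0 0 46;1 -.05 .115 .056 0 0 46"
}}

```text
time_s: 12.6
eef_pos: [0.6064, 0.0751, 0.1728]
eef_rot: [-0.0, 0.998, -0.062, -0.005]
wrist_force: [-1.0, 0.5, 0.3]
opening: 0.001
grasp_force: 0.0
```

```bash
python3 -c "
from h import *
feel(6)
x=np.array([.9927,-.1207,0]);P=np.array([.5615,.0805,0])
for ph in (.05,.2,.33,.6,.8,1.0,1.15,1.23): to(P+x*(-.06*np.sin(ph)+.0045*np.cos(ph)+.011)+[0,0,.1184+.06*np.cos(ph)+.0045*np.sin(ph)],-6.93)
" | cut -c1-90
```

```text
feel [-0.14  0.11  0.57] [0.28 0.36 0.28] M [-0.02   0.007  0.015] t 12.9
shift [-0.0366  0.0006  0.0007] turn [-0.01 -0.15 -0.1 ] t 12.9 q6 1.623 F [-0.25  0.19  0
shift [-0.0456  0.0006  0.0012] turn [-0.01 -0.15 -0.1 ] t 12.9 q6 1.623 F [-0.25  0.19  0
shift [-0.0533  0.0006  0.0026] turn [-0.01 -0.15 -0.1 ] t 12.9 q6 1.623 F [-0.25  0.19  0
shift [-0.0683  0.0006  0.0087] turn [-0.01 -0.15 -0.1 ] t 12.9 q6 1.623 F [-0.25  0.19  0
shift [-0.0781  0.0006  0.0157] turn [-0.01 -0.15 -0.1 ] t 12.9 q6 1.623 F [-0.25  0.19  0
shift [-0.0862  0.0006  0.0245] turn [-0.01 -0.15 -0.1 ] t 12.9 q6 1.623 F [-0.25  0.19  0
shift [-0.0911  0.0007  0.0321] turn [-0.01 -0.15 -0.1 ] t 12.9 q6 1.623 F [-0.25  0.19  0
shift [-0.0933  0.0007  0.0364] turn [-0.01 -0.15 -0.1 ] t 12.9 q6 1.623 F [-0.25  0.19  0
```

Push to about 1.2 rad and feel the force there. About 3.3 N is expected if the setting is right.

>>> {"method": "servo_tool", "body": {
  "series": "1 -.012 0 0 0 0 0;1 -.024 0 0 0 0 0;1 -.034 0 .001 0 0 0;1 -.04 0 .001 0 0 0;1 -.046 0 .001 0 0 0;1 -.05 0 .002 0 0 0;1 -.0533 0 .0026 0 0 0;1 -.0533 0 .0026 0 0 0"
}}

```text
time_s: 13.57
eef_pos: [0.5568, 0.0815, 0.176]
eef_rot: [0.0, 0.998, -0.061, 0.001]
wrist_force: [2.0, -0.6, 2.5]
opening: -0.001
grasp_force: 1.3
```

```bash
python3 -c "
from h import *
feel(14); lever2(.0754); lever(.0754,png='8'); to([.5,.08,.17],-6.93)"
```

```text
feel [ 2.2  -0.2   3.43] [0.55 0.5  0.42] M [-0.004 -0.331  0.009] t 14.2667
scene 108 theta dir 1.026 offset of line from pivot mm -10.4
top 24 theta dir 1.193 offset of line from pivot mm 4.4
scene 109 theta dir 1.016 offset of line from pivot mm -11.0
top 25 theta dir 1.255 offset of line from pivot mm 7.8
top 96 theta median 1.174 std 0.058 tip r 0.09
scene 341 theta median 1.166 std 0.1 tip r 0.095
shift [-0.0558  0.0084  0.0052] turn [ 0.    0.   -0.12] t 14.5667 q6 1.628 F [ 1.75 -0.16  3.2 ] p [0.5564 0.0815 0.1752]
```

The force along the arm's normal is about 3.1 N, which agrees with the setting. Now the full flip.

>>> {"method": "servo_tool", "body": {
  "series": "1 -.005 0 .002 0 0 0;1 -.01 0 .004 0 0 0;1 -.015 0 .006 0 0 0;1 -.02 0 .0095 0 0 0;1 -.025 0 .013 0 0 0;1 -.029 0 .0175 0 0 0;1 -.033 0 .022 0 0 0;1 -.0365 0 .027 0 0 0;1 -.039 0 .031 0 0 0;1 -.041 0 .035 0 0 0;1 -.043 0 .038 0 0 0;1 -.043 0 .038 0 0 0"
}}

```text
time_s: 15.57
eef_pos: [0.5159, 0.0867, 0.1416]
eef_rot: [0.0, 0.998, -0.061, 0.002]
wrist_force: [-7.5, -1.5, 31.3]
opening: -0.002
grasp_force: 13.3
```

```bash
python3 -c "
from h import *
feel(4); lever(.0754,png='9'); to([.5,.08,.17],-6.93)"
```

```text
feel [-7.29 -0.64 31.53] [0.31 0.33 0.31] M [-0.102  1.471  0.011] t 15.7667
top 90 theta median 2.047 std 0.027 tip r 0.089
scene 389 theta median 1.819 std 0.207 tip r 0.095
shift [-0.0149  0.0086 -0.0285] turn [ 0.   -0.28 -0.09] t 15.8667 q6 1.633 F [-6.23 -1.07 30.54] p [0.5159 0.0867 0.1416]
```

View pics/scene9.png

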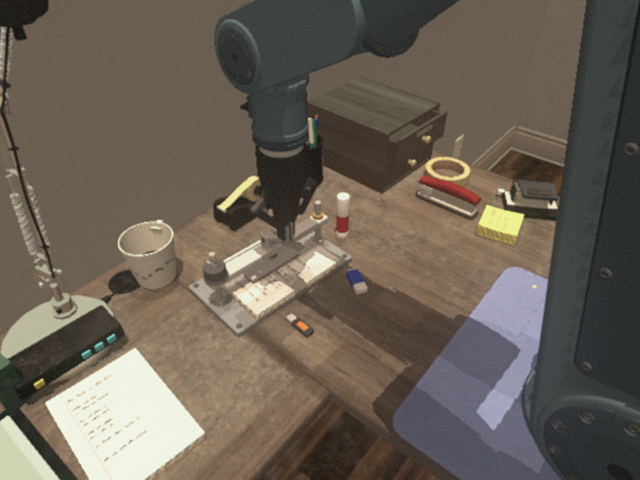

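The lever is folded forward at about (283,250) against its stop, with 31 N of resistance at the fingertips. I'll lift off and check.

>>> {"method": "servo_tool", "body": {
  "series": "1 .003 0 -.02 0 0 0;1 .004 0 -.05 0 0 0;1 .004 0 -.09 0 0 0;1 .004 0 -.13 0 0 0;1 .004 0 -.15 0 0 0;1 -.03 .03 -.15 0 0 0;1 -.06 .06 -.15 0 0 0;1 -.06 .1 -.15 0 0 0;1 -.06 .14 -.15 0 0 0;1 -.06 .17 -.15 0 0 0;1 -.06 .17 -.15 0 0 0;1 -.06 .17 -.15 0 0 0"
}}

```text
time_s: 16.87
eef_pos: [0.4326, -0.0757, 0.2865]
eef_rot: [-0.0, 0.998, -0.063, -0.001]
wrist_force: [0.8, 0.3, -0.9]
opening: 0.001
grasp_force: 0.0
```

```bash
python3 -c "
from h import *
from bench import ctrl
feel(2); lever2(.0754); lever(.0754,png='10')
import cv2
a=np.load('top0.npz')['img'];b=cv2.imread('pics/top10.png')[:,:,::-1]
cv2.imwrite('pics/cmp.png',np.hstack([cv2.resize(i[140:300,210:410],None,fx=2,fy=2) for i in (a,b)])[:,:,::-1])"
```

```text
feel [-0.4   0.12 -0.21] [0.1  0.26 0.02] M [-0.023 -0.005 -0.005] t 16.9667
scene 10 theta dir 2.121 offset of line from pivot mm 7.6
top 19 theta dir 2.303 offset of line from pivot mm 18.2
scene 12 theta dir 2.135 offset of line from pivot mm 8.8
top 21 theta dir 2.244 offset of line from pivot mm 14.5
top 181 theta median 2.025 std 0.033 tip r 0.089
scene 164 theta median 2.024 std 0.045 tip r 0.09
```

View pics/cmp.png

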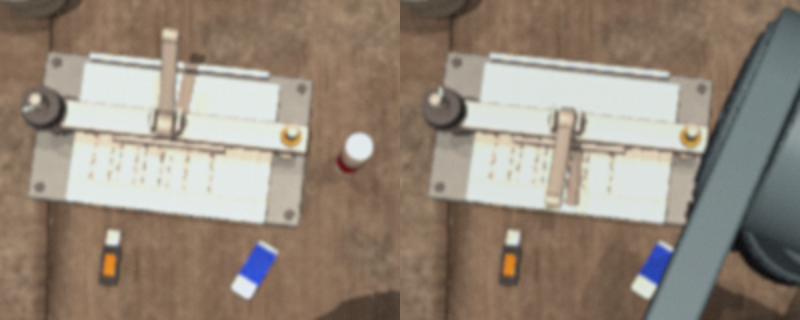

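The before/after pictures show the lever locked forward at (562,155), with the pad, memory stick and eraser where they were. Handing in.

```bash
python3 -c "
from bench import ctrl
print(ctrl.hand_in())"
```

```text
the job is handed in; nothing more can be done
None
```

I set the nut so the foot meets the pad with the lever upright (estimated to about 0.02 rad), locked the lever forward over centre, and handed in at about 17 s. The holding force works out to about 78 N, though I couldn't measure it directly. The pad, memory stick and eraser did not visibly move. The arm hid the glue stick in the last picture, but nothing came near it.

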